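Turn the pot stand over and sort the stoep shelf

ROBOT

A 7-joint arm with a two-finger parallel gripper is mounted at the origin on the work surface. World frame = base frame: x ahead of the robot, y to its left, z up, the work surface at z = 0. Lengths are in m, angles in rad, forces in N, time in s.
With the tool pointing down it reaches from about 0.35 to 0.9 m from the base axis. Payload 19.9 kg.
Tool frame: the origin (TCP) lies between the finger pads; the fingertips stand env.tip_reach ahead of it and the grasp point (between the pads) lies 3 mm ahead of it (env.tip_reach is the distance from the TCP to the fingertips, in m); z points along the fingers, y is the line along which they close (so a half turn about z gives the same grasp; the last joint's range is limited). The gripper opens to 94 mm and grips with 3 to 60 N. Pads are 16 mm wide; open, the fingers measure 119 mm over their backs; the gripper's body (75 mm by 177 mm) begins 78 mm behind the grasp point.
Start: joints at [1.073, 0.417, -0.01, 1.614, 0.005, 1.111, -0.053], TCP at [0.275, -0.561, 0.227] pointing down, gripper open.
Joint ranges: [-2.81, 2.81], [-0.39, 2.02], [-1.27, 1.25], [0.06, 2.57], [-1.19, 4.33], [0.19, 2], [-2.82, 2.82]. Speed limits (rad/s): [1.89, 1.89, 2.39, 2.39, 3.01, 3.01, 3.01].

INTERFACE

Orientations are given as a unit quaternion [x, y, z, w].
In Python, from plant import env gives the robot as it stands. Calls block until the motion is done:
- env.reach(position, orientation): joint-space move of the TCP to a pose.
- env.move_l(position, attitude=None, rate=0.15): straight line of the TCP; attitude=None keeps the orientation; rate is the mean speed in m/s.
- env.movej(angles): joint-space move.
- env.release() and env.grasp(effort=None): open the fingers fully, or close them until they stop; effort is the grip in N (None keeps the last).
- env.dwell(seconds).
- env.solve_ik(position, orientation): joint angles nearest the present ones, or None.
- env.read_state(): the state.
- env.get_image(name): name is "scene" or "top" or "wrist"; returns (picture, depth): 384x512x3 uint8, red, green, blue; 384x512 float32, m along the optical axis (not along the pixel's ray), 0 where there is no reading.
- env.camera_params(name): a dict with "mtx" (3x3 intrinsics, pixels), "extrinsics" (4x4, takes a point from world to camera coordinates); the wrist camera has in their place "hand_eye" (4x4, takes a point from camera to tool coordinates, whose origin is the TCP and whose axes are the flange's). Camera axes: x right, y up, looking along -z (the intrinsics and any distortion apply to the point x, -y, -z); pixel columns grow to the right and rows downward; lengths in m; the calibration is good to about 2 mm. A picture is of the moment at which its call begins: read the wrist's pose just before it. camera_params takes no time and is no camera call.
A pose or a line that the arm cannot do raises env.PlanningError and nothing moves.
- env.hand_in(): hands the job in; it is judged then, once.
Trained networks look in the newest picture that a camera, given by its name, has taken for a name from the list of things; names that differ only in an ending like _2 or _b are one class to them, and where a whole thing is asked for, a point or a joint stands for the part that bears it (a point fixed in the world has none). Each returns a list of dicts, best first, with "conf" (0 to 1); they miss things now and then, are a little off and sometimes report something else, mostly with a low value. They report only what shows in the picture. A call takes as long as a camera call. They do not tell look-alikes from the thing itself.
- env.boxes_of(camera, target): "position" ([x, y, z] in m, in world coordinates, good to about 4 mm: the middle of the surface that is visible of it).
- env.regions_of(camera, target): "mask" (384x512 bool, what is visible of it).
- env.place_of(camera, target): "position" ([x, y, z] in m, in world coordinates, good to about 4 mm: a listed point, or the origin of a listed thing).
The state is a dict: "t": time; "joints": joint angles; "dq": joint speeds; "joint_torque": joint torques, N m; "ee_pos": TCP position; "tcp_rot": TCP orientation; "force": force on the tool from outside, world axes, zero at the start; "wrist_torque": the same for the moment, N m; "grip_width": finger opening in m; "gripper_force": force on a finger pad.
Only numpy, scipy, OpenCV 4.12 (cv2) and the standard library are available. Lean on these libraries where they do the work, as an engineer would, in place of code of your own. Each camera call takes 0.05 s, during which the arm holds its last target. There are 200 camera calls.

TASK

The wooden pot stand is lying upside down, feet in the air, on the raised steel step: slide it out past the step's open edge (on the robot's right) until about a third of it overhangs so that you can get under it, then turn it over and set it down on its feet, fully on the step. Then stand each potted succulent upright on the stand, and put every spoon and scraper into the tilted steel bin. Never tip a pot over, and leave the saucer and the watering can where they are.

Things in the scene. Friction and masses are not known exactly. Their poses are not given: they have to be found in the camera images.
- step: raised steel step, fixed: plate 280 (x) x 440 (y) x 12 mm on legs, its top 100 mm above the table, open underneath. Origin on the table under the plate's centre; own y points to the robot's left (yaw within 0.1 rad), so its right-hand edge is at own y = -220 mm. The two right-hand legs, 20 mm square, are centred 50 mm inside that edge, 125 mm either side in x
- step_edge (a point): middle of the step's open right-hand edge, at the top surface
- stand: wooden pot stand, 0.2 kg: plate 140 (own x) x 150 (own y) x 10 mm with two battens as feet, 18 (x) x 130 (y) x 14 mm, centred at x = +50 and -50 mm. Origin at the centre of the flat face (no battens); own z points from the flat face to the battens: up at the start (flat face on the step), down when done (flat face up, 124 mm above the table). At the start yaw is within 0.12 rad of the step's
- pot_a: small terracotta pot with a green succulent, solid, about 0.16 kg: rim 62 mm diameter between 31 and 45 mm above its base, below that 52 mm diameter; soft-looking leaves up to 70 mm high are only for show. Origin at the centre of its base, z up. May be absent
- pot_b: small terracotta pot with a green succulent, solid, about 0.16 kg: rim 62 mm diameter between 31 and 45 mm above its base, below that 52 mm diameter; soft-looking leaves up to 70 mm high are only for show. Origin at the centre of its base, z up. May be absent
- spoon_a: stainless spoon, 150 mm long, about 0.05 kg, lying along its own x: flat handle 12 mm wide and 10 mm high from x = -75 to +45 mm, round bowl 36 mm across centred at x = +57 mm. Origin on the underside, near the balance point; grip it there, across y. May be absent
- spoon_b: stainless spoon, 150 mm long, about 0.05 kg, lying along its own x: flat handle 12 mm wide and 10 mm high from x = -75 to +45 mm, round bowl 36 mm across centred at x = +57 mm. Origin on the underside, near the balance point; grip it there, across y. May be absent
- scraper: scraper, 150 mm long, about 0.05 kg, lying along its own x: wooden handle 12 mm wide and 10 mm high from x = -75 to +25 mm, blue blade 50 x 36 x 10 mm from x = +25 to +75 mm. Origin on the underside, near the balance point; grip it there, across y. May be absent
- bin: open steel bin, fixed, 130 (own x) x 240 (own y) x 80 mm, walls and floor 4 mm, leaning 0.25 rad towards the robot. Origin at the centre of its underside (18 mm above the table), own z along its depth to the open top, own y its long side
- saucer: bystander: terracotta saucer, 120 mm across, 20 mm high, on the left part of the step. Origin under its centre
- watering_can: bystander: small galvanised watering can, 100 mm across, 85 mm high, with a spout to 100 mm. Origin under its centre
Things that resemble listed ones, but are neither listed nor needed, are in the scene too. Leave any red look-alike of the spoon_b alone. Leave any black look-alike of the pot_a alone.

How it is judged:
By the outcome, as a careful person would: the job done as asked, in the order asked, and still so for the second after the job is handed in, with the robot touching nothing.
Of pot_a, pot_b only 1 to 2 are there at a start; the rules pass over those that are not, and their reading is None.
Of spoon_a, scraper, spoon_b only 2 to 3 are there at a start; the rules pass over those that are not, and their reading is None.
At some moment in a run one of spoon_a, scraper, spoon_b may be knocked a few centimetres aside while the robot is not near it.
It also fails if it takes over 200 s, if anything falls off the work surface, if the arm or the gripper's body presses on something with over 40 N, if the wrist force passes 120 N, or if a joint passes its speed limit or range.

## Working session

There is one attempt and no reset: what is moved stays moved. The work goes in short steps, each a Python script; the robot and the scene stay as the last script left them, time stands still between calls to the robot, and variables do not carry over. Pictures are saved under pics/ and viewed, at most 14 in all, crops included, and the job is handed in when it is done.

```bash
ls; mkdir -p pics; cat > h.py <<'E'
import numpy as np, cv2
from plant import env
from scipy.spatial.transform import Rotation as R
def snap(cam,fn=None):
    s=env.read_state(); im,d=env.get_image(cam)
    if fn: cv2.imwrite('pics/'+fn,im[:,:,::-1])
    p=env.camera_params(cam); K=np.array(p['mtx'])
    if 'extrinsics' in p: T=np.linalg.inv(np.array(p['extrinsics']))
    else:
        W=np.eye(4);W[:3,:3]=R.from_quat(s['tcp_rot']).as_matrix();W[:3,3]=s['ee_pos'];T=W@np.array(p['hand_eye'])
    v,u=np.mgrid[:384,:512]
    q=cv2.undistortPoints(np.stack([u,v],-1).reshape(-1,1,2).astype(float),K,np.array(p.get('dist',p.get('distortion',np.zeros(5))),float)).reshape(384,512,2)
    P=np.stack([q[...,0]*d,-q[...,1]*d,-d],-1)@T[:3,:3].T+T[:3,3]
    P[d==0]=np.nan
    return im,P
E
python3 - <<'E'
from h import *
for c in ['scene','top']:
    im,P=snap(c,c+'0.png'); print({k:v for k,v in env.camera_params(c).items()})
    for n in ['step_edge','stand','pot_a','spoon_a','scraper','bin','saucer','watering_can','step']:
        print(c,n,[(np.round(r['position'],3).tolist(),round(r['conf'],2)) for r in env.place_of(c,n)])
print(env.tip_reach, env.read_state())
E
```

```text
pics
{'mtx': array([[358.02667195,   0.        , 256.01322941],
       [  0.        , 358.02667195, 190.72068257],
       [  0.        ,   0.        ,   1.        ]]), 'extrinsics': array([[ 0.06055579,  0.99792378,  0.02193442, -0.00511141],
       [-0.61549679,  0.02003169,  0.78788478,  0.21810556],
       [ 0.78580958, -0.06121155,  0.61543192, -1.67133385],
       [ 0.        ,  0.        ,  0.        ,  1.        ]])}
scene step_edge [([0.554, 0.056, 0.098], 0.58)]
scene stand [([0.561, 0.189, 0.099], 0.59)]
scene pot_a [([0.478, -0.418, 0.003], 0.56)]
scene spoon_a [([0.458, -0.168, -0.001], 0.66), ([0.282, -0.242, 0.001], 0.63), ([0.483, -0.261, -0.0], 0.52), ([0.402, -0.051, 0.0], 0.44), ([0.584, -0.534, 0.006], 0.2)]
scene scraper []
scene bin [([0.651, -0.304, 0.022], 0.85)]
scene saucer [([0.534, 0.428, 0.101], 0.91)]
scene watering_can [([0.58, -0.533, 0.006], 0.85), ([0.458, -0.169, 0.003], 0.31)]
scene step [([0.562, 0.277, 0.001], 0.57)]
{'mtx': array([[440.67850481,   0.        , 254.54052039],
       [  0.        , 440.67850481, 193.68646149],
       [  0.        , 
[... 867 characters left out ...]
.41743175, -0.01029542,  1.61365763,  0.00467872,
        1.11072912, -0.05299823]), 'dq': array([-9.84716330e-04,  2.09873761e-04, -7.62111327e-04, -5.97323185e-04,
       -2.03658851e-04, -6.50473685e-05,  1.10698765e-03]), 'joint_torque': array([ 8.72608289e-04, -8.51031375e+01,  6.38772938e-01, -4.26296711e+01,
       -4.86704742e-02,  1.35403368e-02,  4.90427325e-06]), 'ee_pos': array([ 0.27508874, -0.56113776,  0.22738103]), 'tcp_rot': array([ 9.74144208e-01,  2.25927094e-01, -3.66160709e-05, -9.44951036e-05]), 'force': array([-0.27986113,  0.11894924, -0.32493104]), 'wrist_torque': array([-0.01214559,  0.01402717, -0.00097358]), 'gripper_force': 0.0, 'grip_width': 0.09397132525562983}
```

```bash
python3 -c "
import cv2
a=cv2.imread('pics/top0.png');cv2.imwrite('pics/topb.png',cv2.resize(a,(800,600)))
"
```

```text
(no output)
```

View pics/topb.png

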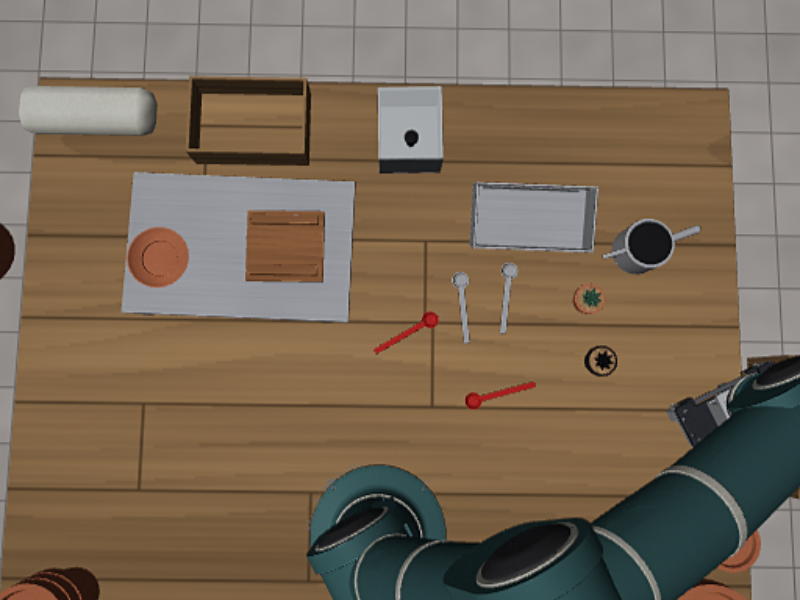

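View pics/scene0.png

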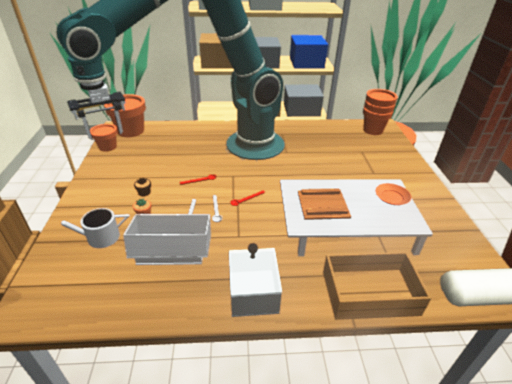

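Top view (800x600 px): the stand is at (285,245) on the step, saucer (158,257), bin (533,217) and can (645,245). Candidates:
- **Spoons:** steel at (463,305) and (507,297), both wanted. Red at (405,337) and (503,393), to be left alone.
- **Pots:** green at (588,298) is wanted. Black at (601,361) is to be left alone.
- **Distractors:** the white box and the wooden tray.

Next I'll fit the poses by depth and test whether the horizontal grasp is reachable.

```bash
cat >> h.py <<'E'
def rect(P,m):
    q=P[m][:,:2].astype(np.float32); (c,s,a)=cv2.minAreaRect(q*1000)
    return np.round(np.array(c)/1000,4),np.round(s,1),a
def biggest(m):
    n,l,st,_=cv2.connectedComponentsWithStats(m.astype(np.uint8)); return l==1+np.argmax(st[1:,4])
def rot(z,y):  # tool z and closing axis y
    z=np.array(z,float)/np.linalg.norm(z); y=np.array(y,float); y-=z*(y@z); y/=np.linalg.norm(y)
    return R.from_matrix(np.stack([np.cross(y,z),y,z],1)).as_quat()
E
python3 - <<'E'
from h import *
im,P=snap('top')
z=P[...,2]; roi=(P[...,0]>.35)&(P[...,0]<.8)&(P[...,1]>0)&(P[...,1]<.6)
for lo,hi in [(.094,.130),(.1055,.116),(.118,.130),(.1055,.130)]:
    m=biggest(roi&(z>lo)&(z<hi)) if lo<.1 else roi&(z>lo)&(z<hi)&(P[...,1]<.3)&(P[...,0]>.46)&(P[...,0]<.66)&(P[...,1]>.08)
    m=biggest(m)
    print(lo,rect(P,m),np.nanmedian(z[m]),m.sum())
print('step plate z',np.nanmedian(z[roi&(P[...,1]>.3)&(z>.08)&(z<.106)]))
for cam in ['top']:
    for n in ['stand','spoon_a','pot_a','bin']:
        for r in env.regions_of(cam,n):
            m=r['mask']; print(n,round(r['conf'],2),im[m].mean(0).round(),rect(P,m&np.isfinite(z)),np.nanpercentile(z[m],[5,50,95]).round(3))
# IK probes
for pos in [(.55,0.02,.105),(.55,-.03,.105),(.55,-.1,.3)]:
  for tz in [(0,1,0),(.3,1,0),(.6,1,0),(1,1,0),(0,1,-.3),(.5,1,-.3)]:
    for s in (1,-1):
        q=env.solve_ik(np.array(pos),rot(tz,(0,0,s)));print(pos,tz,s,None if q is None else np.round(q,2))
E
```

```text
0.094 (array([0.5628, 0.2795]), array([441.5, 281.3]), 88.30616760253906) 0.10146286608406885 12765
0.1055 (array([0.5644, 0.1899]), array([154.8, 145.6]), 89.46664428710938) 0.11007555783625855 1600
0.118 (array([0.6134, 0.1878]), array([128.5,  20.4]), 89.697021484375) 0.12398721684036029 264
0.1055 (array([0.5644, 0.1899]), array([154.8, 145.6]), 89.46664428710938) 0.11137723157366708 2156
step plate z 0.10013134565894766
stand 0.76 [125.  84.  55.] (array([0.5629, 0.1877]), array([153. , 141.1]), 89.98117065429688) [0.106 0.111 0.126]
stand 0.27 [148.  89.  64.] (array([0.5465, 0.445 ]), array([155.8, 119.4]), 45.43212890625) [0.102 0.111 0.121]
spoon_a 0.8 [141. 143. 149.] (array([ 0.48  , -0.2583]), array([ 30.2, 146.3]), 82.71379852294922) [-0.001  0.009  0.014]
spoon_a 0.8 [150.  41.  35.] (array([ 0.4068, -0.05  ]), array([ 35.5, 146. ]), 25.751190185546875) [-0.     0.008  0.014]
spoon_a 0.7 [152.  32.  30.] (array([ 0.2862, -0.2425]), array([ 31.6, 143.8]), 20.685455322265625) [-0.     0.009  0.014]
spoon_a 0.51 [139. 139. 142.] (array([ 0.4581, -0.1642]), array([148.6,  3
[... 2510 characters left out ...]
  2.35]
(0.55, -0.1, 0.3) (0.3, 1, 0) -1 [ 0.86  0.72 -0.26  1.78 -1.18  1.67 -0.68]
(0.55, -0.1, 0.3) (0.6, 1, 0) 1 [ 1.5   0.96 -1.09  1.95 -0.92  1.03  2.29]
(0.55, -0.1, 0.3) (0.6, 1, 0) -1 [ 1.39  0.83 -0.91  1.95 -1.07  1.16 -0.74]
(0.55, -0.1, 0.3) (1, 1, 0) 1 [ 1.65  0.99 -1.22  2.13 -1.13  0.75  2.48]
(0.55, -0.1, 0.3) (1, 1, 0) -1 [ 1.63  0.95 -1.18  2.13 -1.18  0.79 -0.63]
(0.55, -0.1, 0.3) (0, 1, -0.3) 1 [ 1.05  0.78 -0.7   1.56 -0.66  1.57  2.15]
(0.55, -0.1, 0.3) (0, 1, -0.3) -1 [ 0.7   0.68 -0.18  1.57 -0.9   1.74 -0.79]
(0.55, -0.1, 0.3) (0.5, 1, -0.3) 1 [ 1.11  0.57 -0.56  1.89 -1.06  1.29  2.31]
(0.55, -0.1, 0.3) (0.5, 1, -0.3) -1 [ 0.86  0.51 -0.23  1.9  -1.18  1.42 -0.76]
```

```bash
cat >> h.py <<'E'
def down(yaw): # closing axis at angle yaw from world x; pick half turn with comfortable q7
    return rot((0,0,-1),(np.cos(yaw),np.sin(yaw),0))
def bestdown(pos,yaw):
    c=[]
    for a in (yaw,yaw+np.pi):
        q=env.solve_ik(np.array(pos),down(a))
        if q is not None: c.append((abs(np.array(q)[6]-env.read_state()['joints'][6]),a))
    return down(min(c)[1])
def st():
    s=env.read_state(); return np.round(s['t'],1),np.round(s['ee_pos'],4),round(s['grip_width'],4),np.round(s['force'],1),round(s['gripper_force'],1)
E
python3 - <<'E'
from h import *
env.move_l((.275,-.561,.33),rate=.3)
p=np.array([.5135,.188,.30]); o=bestdown(p,0.0)
env.reach(p,o); print(st())
im,P=snap('wrist','w1.png'); z=P[...,2]
m=(z>.118)&(z<.132)
n,l,s,_=cv2.connectedComponentsWithStats(m.astype(np.uint8))
for i in range(1,n):
    if s[i,4]>300: print('batten',rect(P,l==i),np.nanmedian(z[l==i]))
m=(z>.105)&(z<.132); m=biggest(m); print('stand',rect(P,m))
im,P=snap('top','top1.png')
for n in ['pot_a','scraper','spoon_a']: print(n,[(np.round(r['position'],3).tolist(),round(r['conf'],2)) for r in env.place_of('top',n)])
cv2.imwrite('pics/m1.png',np.hstack([cv2.imread('pics/w1.png'),cv2.imread('pics/top1.png')])[:, ::1][:, :])
a=cv2.imread('pics/m1.png');cv2.imwrite('pics/m1.png',cv2.resize(a,(800,300)))
E
```

```text
(np.float64(4.5), array([0.5139, 0.1872, 0.2999]), 0.0942, array([-0.4, -0.5,  0.1]), 0.0)
batten (array([0.6138, 0.1973]), array([ 18.6, 111.6]), 0.296836256980896) 0.12417844594785135
batten (array([0.5137, 0.1874]), array([129.5,  17.8]), 89.74760437011719) 0.12429191277720192
stand (array([0.564 , 0.1877]), array([149.1, 140.6]), 89.96746826171875)
pot_a [([0.354, -0.45, -0.001], 0.79), ([0.475, -0.42, 0.002], 0.78), ([0.561, 0.058, 0.098], 0.57), ([0.534, 0.426, 0.096], 0.3)]
scraper []
spoon_a [([0.405, -0.055, 0.001], 0.64), ([0.277, -0.248, 0.0], 0.64), ([0.483, -0.26, -0.004], 0.48), ([0.459, -0.168, -0.002], 0.48)]
```

View pics/m1.png

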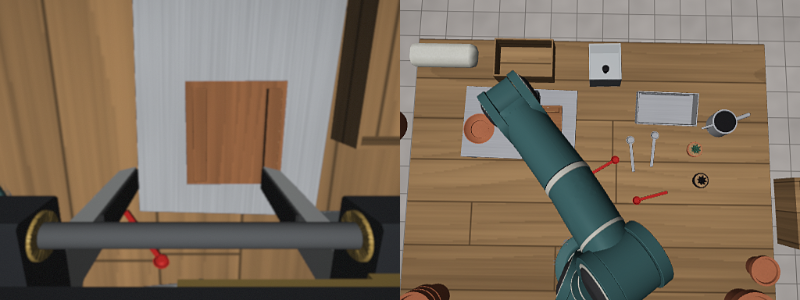

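The wrist picture shows the stand (232,132) squarely on the step, battens up. The top picture shows nothing hidden: one green pot at (695,150), two steel spoons at (630,155) and (655,150). Gripping the near batten and sliding.

```bash
python3 - <<'E'
from h import *
env.move_l((.5137,.1875,.16),rate=.2)
env.move_l((.5137,.1875,.1345),rate=.06); print(st())
env.grasp(15); print(st())
env.move_l((.495,.083,.1345),rate=.06); print(st())
env.release(); env.move_l((.495,.083,.30),rate=.2); print(st())
im,P=snap('wrist'); z=P[...,2]
print('stand',rect(P,biggest((z>.105)&(z<.132))))
s=biggest((z>.094)&(z<.132)); print('step pts ymin',np.nanpercentile(P[...,1][(z>.096)&(z<.104)&(P[...,0]>.45)&(P[...,0]<.65)],[.5,1,2]))
E
```

```text
(np.float64(6.2), array([0.5136, 0.1876, 0.1344]), 0.0939, array([-0.1, -0.2,  0.2]), 0.0)
(np.float64(7.3), array([0.5137, 0.1875, 0.1345]), 0.018, array([0.3, 0.9, 0.2]), 15.0)
(np.float64(9.3), array([0.495 , 0.0832, 0.1345]), 0.0176, array([-0.4, -0. , -1.4]), 15.0)
(np.float64(11.5), array([0.4946, 0.0828, 0.299 ]), 0.0941, array([-0. , -0.4, -0.9]), 0.0)
stand (array([0.5451, 0.0836]), array([140.2, 148.7]), 0.056797757744789124)
step pts ymin [0.06158383 0.06488669 0.07093364]
```

Slid: overhang is 50 mm. Now moving to a horizontal approach from the right.

```bash
python3 - <<'E'
from h import *
d=np.array([.287,.958,0]); o=rot(d,(0,0,-1))
g=np.array([.545,.022,.105])-.003*d
pre=g-.055*d
print([None if q is None else np.round(q,2) for q in (env.solve_ik(pre,o),env.solve_ik(g,o))])
env.move_l((.495,.083,.40),rate=.25)
up=pre.copy(); up[2]=.32
env.reach(up,o); print(st(),np.round(env.read_state()['joints'],2))
env.move_l(pre+np.array([0,0,.06]),rate=.2); print(st())
snap('scene','s2.png'); a=cv2.imread('pics/s2.png')[60:300,:400]; cv2.imwrite('pics/s2.png',cv2.resize(a,(800,480)))
E
```

```text
[array([ 1.17,  1.19, -0.73,  1.84, -0.82,  1.17, -0.58]), array([ 1.13,  1.22, -0.79,  1.88, -0.85,  1.05, -0.56])]
(np.float64(13.2), array([ 0.5281, -0.0322,  0.3204]), 0.094, array([ 0.8, -0.4,  0.4]), 0.0) [ 1.2   0.75 -0.79  1.92 -1.04  1.36 -0.77]
(np.float64(14.1), array([ 0.5286, -0.0333,  0.166 ]), 0.0944, array([-0.2, -0.5,  0.5]), 0.0)
```

View pics/s2.png

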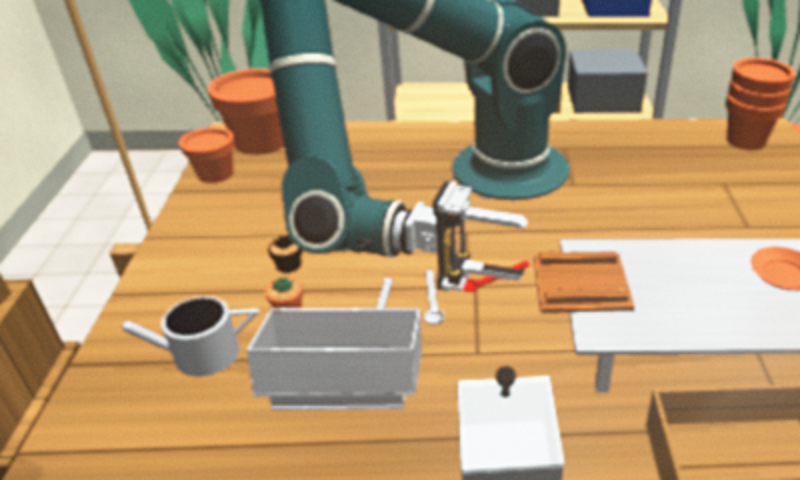

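The hand is above and behind the overhanging stand edge, lined up with it (stand 585,280). The wrist bulb (318,220) hangs near the pots (285,295), so I'll check its clearance in depth before lowering.

```bash
python3 - <<'E'
from h import *
for c in ('scene','top'):
    im,P=snap(c); I=im.astype(int)
    teal=(I[...,1]>I[...,0]+15)&(I[...,2]>I[...,0]+10)&(P[...,2]<.32)&(P[...,0]>.3)&(P[...,0]<.7)
    q=P[teal]; print(c,len(q),np.nanpercentile(q,[1,50,99],axis=0).round(3).tolist())
    w=q[q[:,2]<.18]; 
    if len(w): print(' low',np.nanpercentile(w,[1,50,99],axis=0).round(3).tolist())
    for n,xy in (('green',(.475,-.421)),('black',(.352,-.451))):
        dd=np.hypot(*(q[:,:2]-xy).T); print(n,np.nanmin(dd), 'z there',np.nanmin(q[dd<np.nanmin(dd)+.02,2]))
E
```

```text
scene 1546 [[0.362, -0.396, 0.154], [0.435, -0.319, 0.25], [0.51, -0.238, 0.318]]
 low [[0.414, -0.428, 0.058], [0.506, -0.351, 0.159], [0.515, -0.295, 0.179]]
green 0.0025560118862627784 z there 0.05873538881984597
black 0.022543798084419687 z there 0.0568634070423526
top 2211 [[0.332, -0.392, 0.172], [0.423, -0.298, 0.235], [0.497, -0.225, 0.318]]
 low [[0.388, -0.293, 0.154], [0.41, -0.272, 0.175], [0.453, -0.22, 0.18]]
green 0.025254796788632357 z there 0.18456048401525593
black 0.07343488611968137 z there 0.2557580886009092
```

```bash
python3 - <<'E'
from h import *
im,P=snap('scene')
print('cap centre',P[165:175,154:164].reshape(-1,3).mean(0).round(3), im[170,159])
for r in range(140,200,5): print(r,[(u,P[r,u].round(3).tolist()) for u in (140,150,160,170,180)][0::2], im[r,160])
E
```

```text
cap centre [ 0.492 -0.34   0.202] [63 56 50]
140 [(140, [-0.038, -0.533, 0.006]), (160, [0.431, -0.334, 0.274]), (180, [-0.044, -0.35, 0.001])] [64 89 84]
145 [(140, [-0.001, -0.527, 0.001]), (160, [0.443, -0.334, 0.262]), (180, [0.001, -0.346, -0.0])] [61 88 81]
150 [(140, [0.044, -0.518, 0.002]), (160, [0.453, -0.334, 0.25]), (180, [0.383, -0.284, 0.206])] [59 86 83]
155 [(140, [0.088, -0.51, 0.003]), (160, [0.46, -0.335, 0.236]), (180, [0.392, -0.284, 0.192])] [179 185 171]
160 [(140, [0.121, -0.504, -0.001]), (160, [0.473, -0.335, 0.226]), (180, [0.457, -0.275, 0.214])] [75 69 67]
165 [(140, [0.164, -0.496, 0.001]), (160, [0.484, -0.335, 0.214]), (180, [0.481, -0.273, 0.21])] [62 57 50]
170 [(140, [0.199, -0.489, 0.0]), (160, [0.495, -0.335, 0.202]), (180, [0.493, -0.273, 0.199])] [67 60 54]
175 [(140, [0.239, -0.481, 0.003]), (160, [0.502, -0.336, 0.187]), (180, [0.504, -0.273, 0.187])] [65 57 50]
180 [(140, [0.355, -0.449, 0.062]), (160, [0.506, -0.338, 0.171]), (180, [0.51, -0.274, 0.172])] [57 51 43]
185 [(140, [0.363, -0.45, 0.046]), (160, [0.509, -0.34, 0.153]), (180, [0.49, -0.28, 0.137])] [64 87 80]
190 [(140, [0.38, -0.449, 0.034]), (160, [0.337, -0.387, -0.0]), (180, [0.343, -0.31, 0.003])] [236 185 107]
195 [(140, [0.369, -0.456, 0.002]), (160, [0.369, -0.382, 0.001]), (180, [0.372, -0.307, 0.001])] [228 172 101]
```

Bulb bottom will stay around z 0.07–0.09 after lowering, above the pot rim (0.045) and short of the bin wall (x 0.51 vs 0.57). Proceeding with the grasp and lift.

```bash
python3 - <<'E'
from h import *
d=np.array([.287,.958,0]); o=rot(d,(0,0,-1))
g=np.array([.545,.022,.105])-.003*d
pre=g-.042*d
env.move_l(pre+[0,0,.06],rate=.1)
env.move_l(pre,o,rate=.08); print(st())
env.move_l(g,o,rate=.06); print(st())
env.grasp(40); print(st())
env.move_l(g+[0,0,.03],rate=.06); print(st())
env.move_l(g+np.array([-.02,-.06,.20]),rate=.12); print(st(),np.round(env.read_state()['joints'],2))
E
```

```text
(np.float64(15.5), array([ 0.5322, -0.021 ,  0.1053]), 0.094, array([ 0.2,  0.3, -0.6]), 0.0)
(np.float64(16.4), array([0.5442, 0.0188, 0.1049]), 0.0939, array([ 0.1, -0.4, -0.5]), 0.0)
(np.float64(17.6), array([0.5441, 0.0191, 0.1051]), 0.0099, array([-0.8, -1.1,  1. ]), 40.0)
(np.float64(18.3), array([0.5441, 0.019 , 0.1349]), 0.0094, array([ 0.9,  0.3, -2.8]), 40.0)
(np.float64(19.9), array([ 0.5241, -0.0406,  0.3046]), 0.0098, array([ 0.1, -0.2, -2.8]), 40.0) [ 1.21  0.78 -0.78  1.92 -1.01  1.35 -0.76]
```

```bash
python3 - <<'E'
from h import *
q=np.array(env.read_state()['joints']); q[6]+=np.pi
env.movej(q); print(st())
th=.15; d=np.array([np.sin(th),np.cos(th),0]); o=rot(d,(0,0,1))
g=np.array([.49,.028,.1208])-.003*d
up=g+[0,0,.14]
print(np.round(env.solve_ik(g,o),2))
env.move_l(up,o,rate=.12); print(st(),np.round(env.read_state()['joints'],2))
im,P=snap('top'); z=P[...,2]
m=biggest((z>.24)&(z<.28)&(P[...,1]>.03)&(P[...,1]<.25)&(im[...,0]>im[...,2].astype(int)+25)); print(rect(P,m),np.nanmedian(z[m]))
cv2.imwrite('pics/t3.png',im[80:280,50:350,::-1])
E
```

```text
(np.float64(22.7), array([ 0.524 , -0.0406,  0.3046]), 0.0097, array([-0.6,  0. , -2.6]), 40.0)
[ 1.05  1.11 -0.66  1.92 -0.84  1.23  2.62]
(np.float64(23.5), array([0.4899, 0.0247, 0.2609]), 0.0094, array([ 0.4, -0.6, -2.2]), 40.0) [ 1.13  0.85 -0.78  1.98 -0.94  1.32  2.46]
(array([0.5156, 0.084 ]), array([150.4, 139.9]), 64.66178894042969) 0.26574553379831445
```

View pics/t3.png

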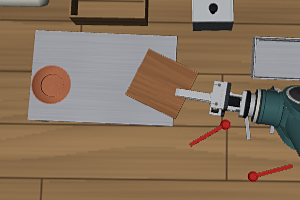

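Battens are down and the flat face is up: the stand is at (165,85) in the crop, yawed, held over the step's right edge. Lowering it, then a two-finger push fully onto the step.

```bash
python3 - <<'E'
from h import *
th=.15; d=np.array([np.sin(th),np.cos(th),0])
g=np.array([.49,.028,.1205])-.003*d
env.move_l(g,rate=.07); print(st())
env.release(); print(st())
env.move_l(g-.07*d,rate=.1)
env.move_l(g-.07*d+[0,0,.22],rate=.25); print(st())
p=np.array([.47,-.06,.35]); o=bestdown(p,-.44)
env.reach(p,o); print(st(),np.round(env.read_state()['joints'],2))
im,P=snap('top'); z=P[...,2]
c=(im[...,0]>im[...,2].astype(int)+25)
m=biggest((z>.112)&(z<.14)&(P[...,1]>-.05)&(P[...,1]<.3)&c); print(rect(P,m),m.sum(),np.nanpercentile(z[m],[5,50,95]))
cv2.imwrite('pics/t4.png',im[80:280,50:350,::-1])
E
```

```text
(np.float64(25.8), array([0.4896, 0.025 , 0.1207]), 0.0094, array([ 0.6, -0.2, -2.1]), 40.0)
(np.float64(27.1), array([0.4895, 0.025 , 0.1205]), 0.0938, array([ 0.5,  0.1, -0. ]), 0.0)
(np.float64(29.0), array([ 0.4789, -0.0441,  0.3395]), 0.0943, array([ 0.1, -0.7,  0.2]), 0.0)
(np.float64(30.0), array([ 0.4693, -0.0607,  0.3485]), 0.0936, array([ 1. , -1.2, -0.3]), 0.0) [ 0.94  0.1  -0.93  1.78  0.08  1.3   2.69]
(array([0.5154, 0.0845]), array([150.5, 140.2]), 64.53831481933594) 2200 [0.11951048 0.12414826 0.12854074]
```

View pics/t4.png

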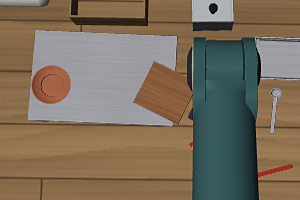

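Stand is on its feet, top at z 0.124, with its right third overhanging. Pushing it in.

```bash
python3 - <<'E'
from h import *
b=np.array([.43,.903,0]); em=np.array([.5154,.0845,.130])-.075*b; em[2]=.130
p=em-.035*b
c=[(abs(np.array(q)[6]),a) for a in (-.44,-.44+np.pi) if (q:=env.solve_ik(p,down(a))) is not None]; a=min(c)[1]; print(c)
env.reach(p+[0,0,.15],down(a)); env.move_l(p,rate=.15)
env.move_l(em-.012*b,rate=.05); print(st())
e=np.array([.522,.098,.130])
env.move_l(e,down(a+.43),rate=.04); print(st())
env.move_l(e-[0,.03,0],rate=.1); env.move_l(e+[0,-.05,.2],rate=.25)
env.reach((.45,-.15,.35),down(a+.43))
im,P=snap('top'); z=P[...,2]
cc=(im[...,0]>im[...,2].astype(int)+25)
m=biggest((z>.112)&(z<.14)&(P[...,1]>-.05)&(P[...,1]<.3)&cc); print(rect(P,m),m.sum(),np.nanpercentile(z[m],[5,50,95]))
for n in ['pot_a','spoon_a']: print(n,[(np.round(r['position'],3).tolist(),round(r['conf'],2)) for r in env.place_of('top',n)])
E
```

```text
[(np.float64(0.0631267615534706), -0.44), (np.float64(2.3089913781760365), 2.701592653589793)]
(np.float64(34.5), array([0.4779, 0.0059, 0.13  ]), 0.0941, array([-0.7, -0.4,  0.2]), 0.0)
(np.float64(37.2), array([0.522 , 0.0979, 0.13  ]), 0.0939, array([-0. , -3.8,  3.7]), 1.7)
(array([0.523 , 0.1828]), array([150.9, 140.7]), 89.53722381591797) 2300 [0.11986872 0.12419109 0.12858021]
pot_a [([0.474, -0.421, 0.002], 0.76), ([0.647, -0.306, 0.018], 0.54), ([0.355, -0.449, -0.0], 0.53)]
spoon_a [([0.401, -0.052, 0.002], 0.67)]
```

Stand now at (0.523, 0.183), yaw ≈ 0, fully on the step. Next, the green pot.

```bash
python3 - <<'E'
from h import *
p=np.array([.474,-.421,.25]); o=bestdown(p,np.pi/2)
env.reach(p,o)
im,P=snap('wrist','w5.png'); z=P[...,2]
m=biggest((z>.035)&(z<.052)&(np.hypot(P[...,0]-.474,P[...,1]+.421)<.05))
(c,r)=cv2.minEnclosingCircle((P[m][:,:2]*1000).astype(np.float32)); print(c,r,rect(P,m),m.sum(),st())
snap('top','t5.png')
cv2.imwrite('pics/w5.png',np.hstack([cv2.imread('pics/w5.png')[:300,:400],cv2.imread('pics/t5.png')[84:,112:]]))
E
```

```text
(475.863037109375, -424.1396484375) 30.903154373168945 (array([ 0.4761, -0.4244]), array([60.5, 60.4]), 89.52101135253906) 1500 (np.float64(40.8), array([ 0.4752, -0.4196,  0.2507]), 0.0939, array([ 0.6,  0.1, -0. ]), 0.0)
```

View pics/w5.png

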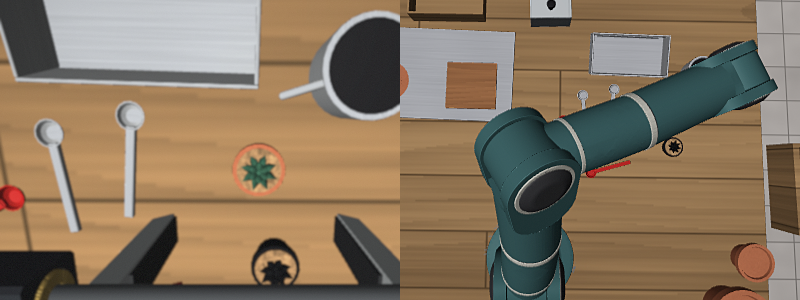

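The wrist view shows the terracotta pot with green plant at (258,170). The black look-alike (275,262) is nearer the robot, and both steel spoons are clear at (50,175) and (130,160). Grasping the green pot.

```bash
python3 - <<'E'
from h import *
env.move_l((.476,-.423,.10),rate=.2); env.move_l((.476,-.423,.041),rate=.08)
env.grasp(25); print(st())
env.move_l((.476,-.423,.30),rate=.2); print(st())
env.reach((.523,.183,.30),bestdown((.523,.183,.30),np.pi/2)); print(st())
env.move_l((.523,.183,.19),rate=.2); env.move_l((.523,.183,.166),rate=.05); print(st())
env.release(); env.move_l((.523,.183,.30),rate=.15)
env.reach((.35,-.05,.35),bestdown((.35,-.05,.35),np.pi/2)); print(st())
im,P=snap('top','t6.png')
for n in ['pot_a','spoon_a']: print(n,[(np.round(r['position'],3).tolist(),round(r['conf'],2)) for r in env.place_of('top',n)])
cv2.imwrite('pics/t6.png',im[60:300,60:500,::-1])
E
```

```text
(np.float64(43.3), array([ 0.4761, -0.4231,  0.0411]), 0.0613, array([0.2, 0.3, 1.4]), 25.0)
(np.float64(44.7), array([ 0.4758, -0.4227,  0.299 ]), 0.0613, array([ 0. ,  0.6, -1.2]), 25.0)
(np.float64(46.9), array([0.5233, 0.182 , 0.3001]), 0.0612, array([-0.4, -0. , -1.1]), 25.0)
(np.float64(48.2), array([0.523 , 0.1829, 0.1658]), 0.0616, array([-0.7,  0.3, -1.5]), 25.0)
(np.float64(51.1), array([ 0.3504, -0.0494,  0.3497]), 0.094, array([-0. ,  0.5, -0.2]), 0.0)
pot_a [([0.522, 0.185, 0.127], 0.71), ([0.35, -0.445, -0.004], 0.52), ([0.648, -0.308, 0.016], 0.16)]
spoon_a [([0.481, -0.26, -0.0], 0.79), ([0.46, -0.171, 0.001], 0.65), ([0.277, -0.247, 0.002], 0.47)]
```

View pics/t6.png

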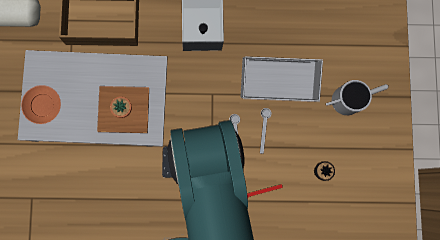

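Pot stands upright on the stand at (120,106). Now the first spoon, re-measured from close by.

```bash
cat > spoon.py <<'E'
import sys
from h import *
ax,ay=float(sys.argv[1]),float(sys.argv[2])
def find(ax,ay,fn):
    im,P=snap('wrist',fn); best=None
    for r in env.regions_of('wrist','spoon_a'):
        m=r['mask']&np.isfinite(P[...,2])&(P[...,2]<.03)&(P[...,2]>.004)
        if m.sum()<80: continue
        I=im[m].mean(0); c,s,a=rect(P,m)
        print(r['conf'],I.round(),c,s)
        if I[0]-I[2]>30: continue
        dd=np.hypot(*(c-[ax,ay]))
        if best is None or dd<best[0]: best=(dd,c,s,m)
    _,c,s,m=best; bx=cv2.boxPoints((tuple(c),tuple(np.array(s)/1000),0)) # size check only
    q=P[m][:,:2]; u=np.linalg.svd(q-q.mean(0),full_matrices=False)[2][0]
    t=(q-q.mean(0))@u; lat=(q-q.mean(0))@np.array([-u[1],u[0]])
    h=t>0; wide=u if np.ptp(lat[t>30e-3] if (t>30e-3).any() else [0])>np.ptp(lat[t<-30e-3] if (t<-30e-3).any() else [0]) else -u
    return c,s,wide
# stand back towards the robot so the forward-looking camera sees the whole spoon
p=np.array([ax-.02,ay,.25]); env.reach(p,bestdown(p,np.pi/2))
c,s,w=find(ax,ay,'sp.png'); print('spoon',c,s,'bowl dir',w.round(3))
assert 135<max(s)<165 and min(s)<45
yaw=np.arctan2(w[1],w[0])+np.pi/2; yaw=(yaw+np.pi/2)%np.pi-np.pi/2
p=np.array([*c,.12]); o=bestdown(p,yaw)
env.reach(p,o); env.move_l((*c,.025),rate=.1); print(st())
env.grasp(20); print(st()); env.move_l((*c,.25),rate=.2); print(st())
assert .006<env.read_state()['grip_width']<.02
E
python3 spoon.py .481 -.26; python3 -c "
import cv2;cv2.imwrite('pics/sp1.png',cv2.imread('pics/sp.png'))"
```

```text
0.83 [175. 176. 177.] [ 0.4808 -0.255 ] [ 34.2 148.3]
0.73 [166. 167. 168.] [ 0.4575 -0.1652] [148.2  34.6]
0.7 [163.  41.  37.] [ 0.2966 -0.2915] [10.4 53. ]
0.69 [191.  54.  48.] [ 0.407  -0.0509] [ 33.8 147.4]
spoon [ 0.4808 -0.255 ] [ 34.2 148.3] bowl dir [ 0.994 -0.111]
(np.float64(54.2), array([ 0.4811, -0.2552,  0.0256]), 0.0941, array([-0.1,  0.3,  0.3]), 0.0)
(np.float64(55.4), array([ 0.4808, -0.255 ,  0.025 ]), 0.0114, array([ 0.5, -0.9,  0.6]), 20.0)
(np.float64(56.7), array([ 0.4804, -0.2548,  0.2491]), 0.0121, array([ 0.2,  0.2, -1.1]), 20.0)
```

```bash
cat > drop.py <<'E'
from h import *
p=np.array([.638,-.305,.25]); o=bestdown(p,0.0)
env.reach(p,o); print(st()); env.move_l((.638,-.305,.143),rate=.15); print(st())
env.release(); env.move_l((.638,-.305,.26),rate=.2)
env.reach((.35,-.05,.35),bestdown((.35,-.05,.35),np.pi/2)); print(st())
im,P=snap('top')
cv2.imwrite('pics/d.png',cv2.resize(im[80:280,150:470,::-1],(640,400)))
for n in ['pot_a','spoon_a']: print(n,[(np.round(r['position'],3).tolist(),round(r['conf'],2)) for r in env.place_of('top',n)])
E
python3 drop.py; cp pics/d.png pics/d1.png
```

```text
(np.float64(57.9), array([ 0.6375, -0.3051,  0.2497]), 0.0115, array([0.2, 0.6, 0.1]), 20.0)
(np.float64(58.8), array([ 0.6384, -0.3054,  0.1441]), 0.0115, array([ 0.2, -0.1, -0.1]), 20.0)
(np.float64(62.3), array([ 0.3505, -0.0502,  0.35  ]), 0.094, array([ 0.2, -0.3, -0.2]), 0.0)
pot_a [([0.522, 0.184, 0.126], 0.68), ([0.353, -0.451, -0.003], 0.59)]
spoon_a [([0.46, -0.17, -0.0], 0.55), ([0.641, -0.304, 0.015], 0.5), ([0.278, -0.247, -0.0], 0.45)]
```

View pics/d1.png

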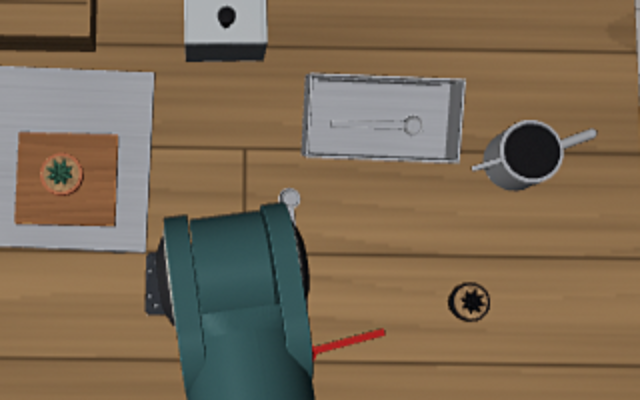

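First spoon lies in the bin at (375,124), the pot is upright at (62,174), and the second spoon's bowl shows at (289,198).

```bash
python3 spoon.py .459 -.167 && python3 drop.py && cp pics/d.png pics/d2.png; python3 - <<'E'
from h import *
im,P=snap('scene'); a=im[90:280,20:440,::-1]; b=cv2.imread('pics/d.png')
cv2.imwrite('pics/f.png',np.vstack([cv2.resize(a,(640,290)),cv2.resize(b,(640,300))]))
E
```

```text
0.66 [160. 163. 164.] [ 0.6214 -0.362 ] [ 6.7 22. ]
0.64 [172. 173. 174.] [ 0.4584 -0.1649] [147.3  34. ]
0.63 [178.  46.  40.] [ 0.2832 -0.2375] [ 17.5 119.2]
0.56 [191.  56.  48.] [ 0.4055 -0.0507] [ 34.1 149.4]
spoon [ 0.4584 -0.1649] [147.3  34. ] bowl dir [0.994 0.111]
(np.float64(65.0), array([ 0.4593, -0.1656,  0.0252]), 0.0942, array([ 3.1, -2.5,  3.9]), 2.7)
(np.float64(66.2), array([ 0.4584, -0.1649,  0.025 ]), 0.012, array([ 0.7, -0.7,  0.1]), 20.0)
(np.float64(67.5), array([ 0.458 , -0.1647,  0.2492]), 0.0114, array([ 0.3, -0.5, -0.7]), 20.0)
(np.float64(68.7), array([ 0.6376, -0.305 ,  0.25  ]), 0.012, array([ 0.4,  1.2, -0.2]), 20.0)
(np.float64(69.6), array([ 0.6383, -0.3054,  0.1441]), 0.0118, array([-0.5, -0.4, -0.1]), 20.0)
(np.float64(73.3), array([ 0.3503, -0.0502,  0.3499]), 0.0941, array([-0.1, -0.2,  0.2]), 0.0)
pot_a [([0.522, 0.186, 0.124], 0.7), ([0.354, -0.45, -0.001], 0.55), ([0.523, 0.177, 0.125], 0.26)]
spoon_a [([0.622, -0.309, 0.02], 0.67), ([0.638, -0.303, 0.017], 0.45), ([0.274, -0.249, 0.0], 0.45)]
```

View pics/f.png

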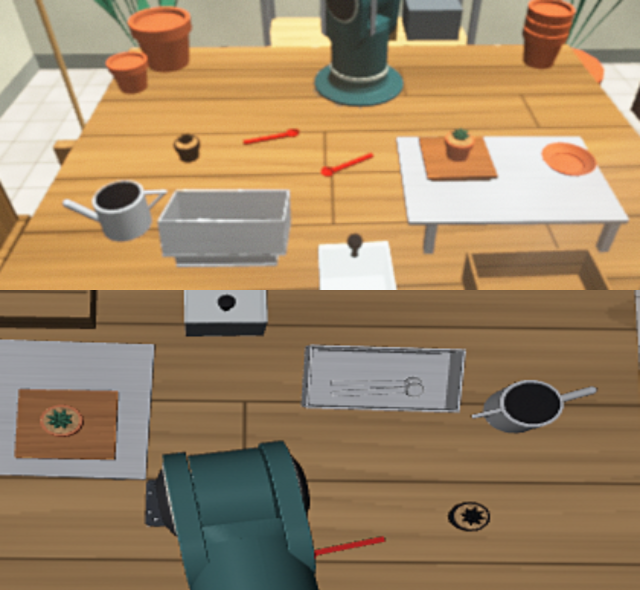

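Both spoons are in the bin. The wrist felt about 4 N on the second grasp, so I'll check that the red look-alike did not move.

```bash
python3 - <<'E'
from h import *
env.reach((.44,-.165,.25),bestdown((.44,-.165,.25),np.pi/2))
im,P=snap('wrist')
for r in env.regions_of('wrist','spoon_a'):
    m=r['mask']&(P[...,2]<.03)&(P[...,2]>.004)
    if m.sum()>80: print(im[m].mean(0).round(),rect(P,m))
env.reach((.35,-.05,.40),bestdown((.35,-.05,.40),np.pi/2))
for c in ['saucer','watering_can','stand']:
    snap('top'); print(c,[(np.round(r['position'],3).tolist(),round(r['conf'],2)) for r in env.place_of('top',c)][:1])
E
```

```text
[178.  47.  40.] (array([ 0.2831, -0.2369]), array([ 17.2, 119.1]), 9.451147079467773)
[193.  54.  47.] (array([ 0.3969, -0.0542]), array([ 34. , 146.8]), 35.40687561035156)
[172. 174. 176.] (array([ 0.6178, -0.3028]), array([ 19.2, 142.1]), 0.3646523654460907)
saucer [([0.534, 0.431, 0.098], 0.61)]
watering_can [([0.588, -0.529, -0.001], 0.56)]
stand [([0.526, 0.177, 0.123], 0.77)]
```

```bash
python3 -c "
from h import *
print(env.hand_in(), st())"
```

```text
the job is handed in; nothing more can be done
the job is handed in; nothing more can be done
```

The job is handed in: the stand is on its feet fully on the step, the one green pot is upright on it, both steel spoons are in the bin (no scraper or second pot was present), and the saucer and can are in place; however, a finger grazed one red look-alike spoon during the second spoon grasp, shifting it about 9 mm and turning it about 10°, and I left it there.

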